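# Stamp a carton's goods-in label

## Task

One of the two cartons on the receiving bench still has an empty inspection box on its label. Take the spring-return hand stamp by its handle, stand it squarely inside that printed box and press the handle slowly straight down until it bottoms, holding it there firmly for about a second without leaning on it hard, so that the label gets a full, unblotted print. Then lift it clear and set it back upright in its grey rest, leaving the cartons and everything else where they are.

Things in the scene. Friction and masses are not known exactly. Their poses are not given: they have to be found in the camera images.
- stamp: spring-return (pre-inked) hand stamp, 118 mm tall, 0.18 kg. This is its black hollow skirt, 47 mm high, with white windows; the skirt's lower edge, the foot, is 60 x 40 mm. Origin at the centre of the foot, z up, x along the foot's long side, y along its short side
- grip (a point): middle of the stamp's blue grip, on the centre line 95 mm above the foot at rest; axes as the stamp's. The grip has flat upright sides 42 mm apart along x, 28 mm along y (30 mm at the cap), from 73 to 118 mm above the foot; under it a collar 48 x 32 mm at 68 to 73 mm. Pressing lowers all this by up to 16 mm towards the wider skirt: keep fingertips 67 mm or more above the foot
- handle (a joint): stroke of the stamp's handle, m: 0 sprung up, grows as it is pressed. Spring: 6 N at once, then 0.15 N per mm, so 6.5 to 8.5 N when the die meets the paper; there it bottoms. That stroke depends on the stamp's depth wheel, 4 to 16 mm: it cannot be read off, only felt
- die: the inked die, red firm foam rubber (gives 1 mm), 44 x 24 mm inside the skirt, on the stamp's centre line, origin and axes as the stamp's when up; face at rest 4 to 16 mm above the foot. A full print needs 6 N or more of the die itself on the paper for half a second; over 15 N on the die blots it: 15 to 20 N of push on the handle is right, reached slowly (5 mm/s). Either way round will do
- carton: the carton still to be stamped: brown cardboard, 170 (x) x 135 (y) x 75 mm, about 1.6 kg, loose on the bench. Origin at the centre of its underside. Its label's printed box is empty
- label: white label flat on top of that carton, 120 (x) x 86 (y) x 1 mm, with the printed box and some ruled lines. Origin at the centre of its underside, 75 mm above the carton's origin
- label_box (a point): centre of the printed, empty box on that label, on the paper's surface 76 mm above the bench; the grey outline is 72 mm (x) by 52 mm (y) inside, x along its long side. The stamp's foot must stand wholly inside it and square to it (centres within 8.5 mm, 0.14 rad)
- carton_done: the other carton, same kind and size; its label carries a blue print in the box already. Origin at the centre of its underside. Leave it alone
- rest: the stamp's grey plastic rest, fixed on the bench: an open shallow tray 110 (x) x 90 (y) mm, 14 mm high, walls 4 mm, inner floor 4 mm above the bench, origin at the centre of its underside. The stamp stands in it at the start and at the end
- can_yellow: bystander: spray can with yellow cap, 65 mm diameter, 182 mm tall, origin at the centre of its foot
- can_red: bystander: spray can with red cap, 65 mm diameter, 182 mm tall, origin at the centre of its foot
- fixing_box: bystander: small brown box of fixings, 85 x 62 x 45 mm, origin under its centre
- tape_roll: bystander: roll of brown packing tape lying flat, 104 mm diameter, 48 mm high
- flange: bystander: steel flange ring lying flat, 90 mm diameter, 10 mm thick
- marker: bystander: white marker pen with black cap, 127 mm long, lying down
- tape_measure: bystander: grey tape measure, 66 x 36 x 60 mm
Things that resemble listed ones, but are neither listed nor needed, are in the scene too. Leave any purple look-alike of the stamp alone.

How it is judged (in metres and radians):
On the way, in this order (a step that is already met when the one before it is completed fails the run):
1. the stamp is picked up out of its rest (z of stamp in the frame of rest above 0.035 m), for 0.1 s.
2. a full print: the die bears on the carton's label with 6 N or more for half a second, with the stamp in the printed box and square to it (contact force between die and label above 6 N and horizontal distance between die and label_box below 0.0085 m and angle between the x axis of die and the x axis of label_box, either way round below 0.14 rad), for 0.5 s.
At the end, for the whole second after the job is handed in: The stamp stands upright (within 0.06 rad) and still on the floor of its rest (its centre within 30 mm of the rest's centre along x and y, foot at most 8 mm above the bench), its handle sprung up; both cartons are within 15 mm of where they began (x of stamp in the frame of rest between -0.03 and 0.03 m and y of stamp in the frame of rest between -0.03 and 0.03 m and z of stamp in the frame of rest below 0.008 m and angle between stamp's own z axis and vertical below 0.06 rad and linear speed of stamp below 0.01 m/s and value of joint handle below 0.002 m and distance of each of carton, carton_done from where it was at the start of the episode below 0.015 m); the robot touches nothing.
It fails at once if the print is blotted: the die is pressed onto the label with more than 15 N (contact force between die and label above 15 N).
It fails at once if a print in the wrong place: the die touches the label more than 8.5 mm from the box's centre or over 0.14 rad out of square, or touches the other carton ((contact force between die and label above 0.5 N and not (horizontal distance between die and label_box below 0.0085 m and angle between the x axis of die and the x axis of label_box, either way round below 0.14 rad)) or contact force between die and carton_done above 0.5 N).
It fails at once if the print is smeared: the stamp slides faster than 20 mm/s while its die bears on the label (contact force between die and label above 1 N and linear speed of stamp above 0.02 m/s).
It fails at once if the stamp is dropped or thrown (contact force between the fingers and stamp below 0.05 N and linear speed of stamp above 0.5 m/s).
It fails at once if a carton is shoved more than 15 mm, or something else on the bench more than 20 mm (distance of any of carton, carton_done from where it was at the start of the episode above 0.015 m or distance of any of can_yellow, can_red, fixing_box, tape_roll, flange, marker, tape_measure from where it was at the start of the episode above 0.02 m).
It also fails if it takes over 69 s, if anything falls off the work surface, if the arm or the gripper's body presses on something with over 40 N, if the wrist force passes 120 N, or if a joint passes its speed limit or range.

## Robot

A 6-joint arm with a two-finger parallel gripper is mounted at the origin on the work surface. World frame = base frame: x ahead of the robot, y to its left, z up, the work surface at z = 0. Lengths are in m, angles in degrees, forces in N, time in s.
With the tool pointing down it reaches from about 0.325 to 0.85 m from the base axis. Payload 15.5 kg.
Tool frame: the origin (TCP) lies at the very end of the fingers, on their centre line; the grasp point (between the pads) lies arm.grip_depth behind it (arm.grip_depth is the distance from the TCP to the grasp point, in m); z points along the fingers, y is the direction in which the jaws open and shut (so a half turn about z gives the same grasp; the last joint's range is limited). The gripper opens to 91 mm and grips with 3 to 60 N. Pads are 32 mm wide; open, the fingers measure 118 mm over their backs; the gripper's body (76 mm by 178 mm) begins 60 mm behind the grasp point.
Start: joints at [-68.898, 28.281, 77.091, -0, 74.628, -5.472], TCP at [0.28, -0.559, 0.214] pointing down, gripper open.
Joint ranges: [-166.48, 166.48], [-47.26, 123.95], [12.59, 153.08], [-70.14, 250.14], [6.76, 159.57], [-176.63, 176.63]. Speed limits (degrees/s): [108.29, 108.29, 147.25, 172.46, 172.46, 172.46].

## Interface

Orientations are given as a 3x3 rotation matrix whose columns are the frame's x, y, z axes.
In Python, from rig import arm gives the robot as it stands. Calls block until the motion is done:
- arm.move_to(position, orientation): joint-space move of the TCP to a pose.
- arm.move_l(position, orientation=None, feed=0.15): straight line of the TCP; orientation=None keeps the orientation; feed is the mean speed in m/s.
- arm.move_joints(angles): joint-space move.
- arm.grip(opening): finger opening in m; the grip force is fixed at half the most; returns when the fingers have stopped.
- arm.sleep(seconds).
- arm.solve_ik(position, orientation): joint angles nearest the present ones, or None.
- arm.snapshot(name): name is "side" or "top"; returns the picture (400x640x3 uint8, red, green, blue); there is no depth.
- arm.get_calibration(name): a dict with "intrinsics" (3x3 intrinsics, pixels), "k1" (the pictures are not rectified: a ray, as slopes to the right and down, at radius r is drawn at 1 + k1 r^2 times it, then the intrinsics apply), "cam_to_world" (4x4, takes a point from camera to world coordinates). Camera axes: x right, y down, z forward; pixel columns grow to the right and rows downward; lengths in m; the calibration is good to about 2 mm. A picture is of the moment at which its call begins. get_calibration takes no time and is no camera call.
A pose or a line that the arm cannot do raises arm.Unreachable and nothing moves.
- arm.sign_off(): hands the job in, once; it reports no verdict.
Readings, each from a call of its own:
- arm.current_t(): time.
- arm.current_joint_positions(): joint angles.
- arm.current_dq(): joint speeds.
- arm.current_tau(): joint torques, N m.
- arm.current_ee_pos(): TCP position.
- arm.current_tool_rot(): TCP orientation.
- arm.current_force(): force on the tool from outside, world axes, zero at the start.
- arm.current_torque(): the same for the moment, N m.
- arm.current_width(): finger opening in m.
Only numpy, scipy, OpenCV 4.12 (cv2) and the standard library are available. Lean on these libraries where they do the work, as an engineer would, in place of code of your own. Each camera call takes 0.05 s, during which the arm holds its last target.

## Working session

There is one attempt and no reset: what is moved stays moved. The work goes in short steps, each a Python script; the robot and the scene stay as the last script left them, time stands still between calls to the robot, and variables do not carry over. Pictures are saved under pics/ and viewed, and the job is handed in when it is done.

```bash
ls; mkdir -p pics; python3 - <<'E'
from rig import arm
import cv2
for n in("top","side"):
    im=arm.snapshot(n); cv2.imwrite(f"pics/{n}0.png",im[:,:,::-1]); c=arm.get_calibration(n); print(n,c)
print(arm.current_t(),arm.grip_depth,arm.current_force(),arm.current_width())
E
```

```text
pics
top {'intrinsics': array([[390.84056829,   0.        , 321.35104799],
       [  0.        , 390.84056829, 202.01406627],
       [  0.        ,   0.        ,   1.        ]]), 'k1': -0.07038531409073305, 'cam_to_world': array([[ 2.86358727e-03, -9.97740725e-01,  6.71211227e-02,
         4.83934336e-01],
       [-9.99921772e-01, -2.03965796e-03,  1.23405778e-02,
        -3.28189893e-04],
       [-1.21757929e-02, -6.71512103e-02, -9.97668515e-01,
         1.26750672e+00],
       [ 0.00000000e+00,  0.00000000e+00,  0.00000000e+00,
         1.00000000e+00]])}
side {'intrinsics': array([[513.1129755 ,   0.        , 318.32677991],
       [  0.        , 513.1129755 , 182.02190143],
       [  0.        ,   0.        ,   1.        ]]), 'k1': 0.03903017799303109, 'cam_to_world': array([[-8.51122916e-01, -3.30533392e-01,  4.07844895e-01,
        -8.05329261e-02],
       [-5.24966454e-01,  5.35796619e-01, -6.61310975e-01,
         1.02098380e+00],
       [ 6.34435051e-05, -7.76961814e-01, -6.29547724e-01,
         1.06113412e+00],
       [ 0.00000000e+00,  0.00000000e+00,  0.00000000e+00,
         1.00000000e+00]])}
0.1 0.0188 [-0.88936686 -0.86259937  0.13620347] 0.09119436408044027
```

View pics/top0.png

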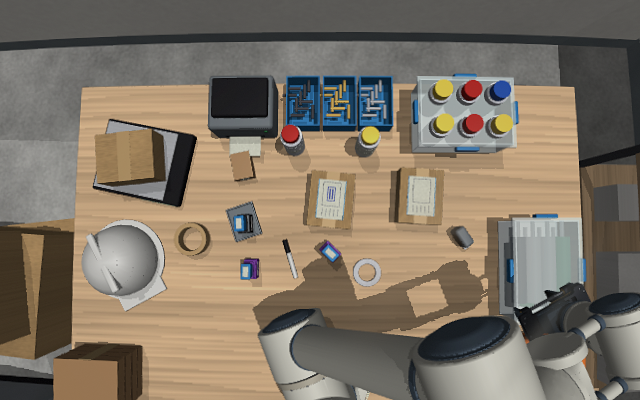

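View pics/side0.png

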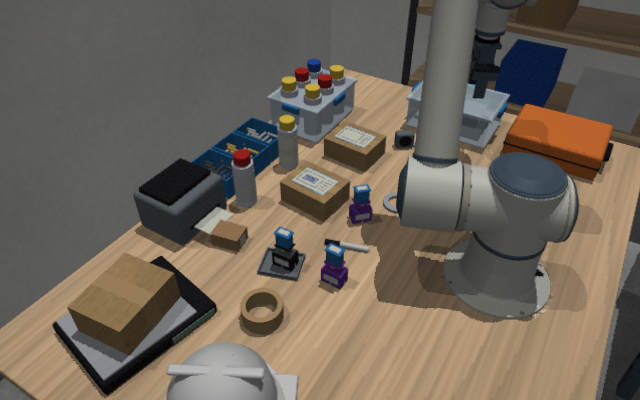

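The top view shows the black stamp in its grey rest at about (243,222). The already-printed carton is at (331,199), and the empty-box carton is at (420,197). Two purple look-alikes are at (249,268) and (330,252). I'll zoom in.

```bash
python3 - <<'E'
import cv2,numpy as np
t=cv2.imread("pics/top0.png"); s=cv2.imread("pics/side0.png")
a=cv2.resize(t[195:250,215:270],None,fx=7,fy=7,interpolation=cv2.INTER_CUBIC)
b=cv2.resize(t[160:232,385:457],None,fx=5.35,fy=5.35,interpolation=cv2.INTER_CUBIC)
b=cv2.resize(b,(385,385))
cv2.imwrite("pics/z1.png",np.hstack([a,b]))
a=cv2.resize(s[220:285,250:315],(385,385),interpolation=cv2.INTER_CUBIC)
b=cv2.resize(s[115:180,320:385],(385,385),interpolation=cv2.INTER_CUBIC)
cv2.imwrite("pics/z2.png",np.hstack([a,b]))
E
```

```text
(no output)
```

View pics/z1.png

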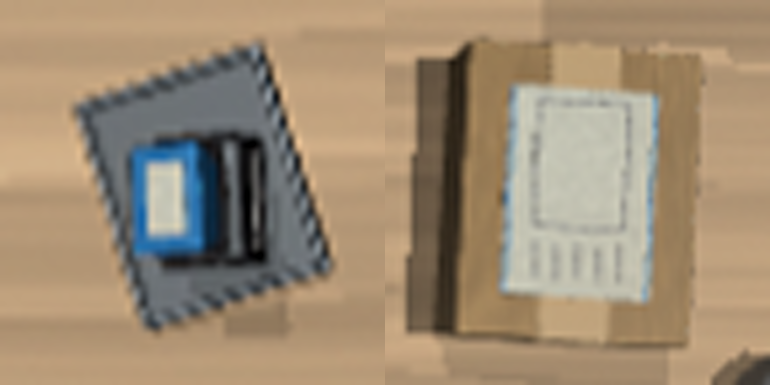

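View pics/z2.png

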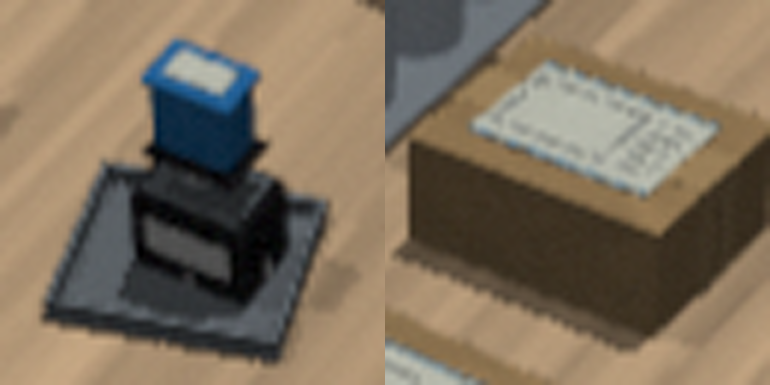

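```bash
cat > h.py <<'E'
import numpy as np,cv2
from scipy.optimize import brentq
def ray(c,uv):
    K=c["intrinsics"];x=np.linalg.solve(K,[uv[0],uv[1],1])[:2];rd=np.hypot(*x)
    r=brentq(lambda r:r*(1+c["k1"]*r*r)-rd,0,2) if rd>0 else 0
    d=np.r_[x*(r/rd),1];T=c["cam_to_world"];return T[:3,3],T[:3,:3]@d
def plane(c,uv,z):
    o,d=ray(c,uv);return o+d*(z-o[2])/d[2]
def tri(c1,u1,c2,u2):
    o1,d1=ray(c1,u1);o2,d2=ray(c2,u2)
    s=np.linalg.lstsq(np.c_[d1,-d2],o2-o1,rcond=None)[0]
    a=o1+d1*s[0];b=o2+d2*s[1];return (a+b)/2,np.linalg.norm(a-b)
E
python3 - <<'E'
from h import *
from rig import arm
C={n:arm.get_calibration(n) for n in("top","side")}
I={n:cv2.imread(f"pics/{n}0.png") for n in C}
def blob(m,roi,off=0):
    x0,y0,x1,y1=roi; mm=np.zeros_like(m);mm[y0:y1,x0:x1]=m[y0:y1,x0:x1]
    cs,_=cv2.findContours(mm,cv2.RETR_EXTERNAL,cv2.CHAIN_APPROX_NONE)
    c=max(cs,key=cv2.contourArea);return c
def up(n,roi,k=8):
    x0,y0,x1,y1=roi;im=cv2.resize(I[n][y0:y1,x0:x1],None,fx=k,fy=k,interpolation=cv2.INTER_CUBIC)
    f=lambda p:(np.asarray(p,float)+.5)/k-.5+[x0,y0]
    return im,f
def rect(name,pts,z):
    P=np.array([plane(C[name],p,z)[:2] for p in pts],np.float32)
    (c,s,a)=cv2.minAreaRect(P*1000)
    b=cv2.boxPoints((c,s,a));e=[b[1]-b[0],b[2]-b[1]];l=max(e,key=np.linalg.norm)
    return np.array(c),np.array(s),np.degrees(np.arctan2(l[1],l[0]))%180
def cen(c):
    m=cv2.moments(c);return np.array([m["m10"],m["m01"]])/m["m00"]
W={};
for n,roi in(("top",(225,205,262,240)),("side",(268,220,305,282))):
    im,f=up(n,roi);h=cv2.cvtColor(im,cv2.COLOR_BGR2HSV)
    # white cap label
    m=cv2.inRange(h,(0,0,140),(180,70,255))
    blue=cv2.inRange(h,(95,110,130 if n=="side" else 60),(125,255,255))
    bl=max(cv2.findContours(blue,0,1)[0],key=cv2.contourArea);hull=cv2.convexHull(bl)
    hm=np.zeros_like(m);cv2.drawContours(hm,[hull],-1,255,-1);m&=hm
    c=max(cv2.findContours(m,0,1)[0],key=cv2.contourArea)
    W[n]=f(cen(c));print(n,"white",W[n],rect(n,f(c[:,0]),.122), "cap/blue",f(cen(hull)),rect(n,f(hull[:,0]),.122))
    v=im.copy();cv2.drawContours(v,[c],-1,(0,0,255),1);cv2.drawContours(v,[hull],-1,(0,255,0),1);cv2.imwrite(f"pics/c_{n}.png",v)
print("tri",tri(C["top"],W["top"],C["side"],W["side"]))
# label
for n,roi in(("top",(393,162,450,230)),("side",(325,118,385,155))):
    im,f=up(n,roi);h=cv2.cvtColor(im,cv2.COLOR_BGR2HSV)
    m=cv2.inRange(h,(25,0,120),(130,255,255))|cv2.inRange(h,(0,0,120),(180,60,255))
    m=cv2.morphologyEx(m,cv2.MORPH_CLOSE,np.ones((25,25)))
    lc=max(cv2.findContours(m,0,1)[0],key=cv2.contourArea)
    print(n,"label",f(cen(lc)),rect(n,f(lc[:,0]),.076))
    g=im.min(2);m2=cv2.inRange(cv2.cvtColor(im,cv2.COLOR_BGR2GRAY),178,255)
    lm=np.zeros_like(m);cv2.drawContours(lm,[lc],-1,255,-1);m2&=cv2.erode(lm,np.ones((5,5)))
    cv2.imwrite(f"pics/m_{n}.png",np.hstack([im,cv2.cvtColor(m,8),cv2.cvtColor(m2,8)])[:600,:])
    print(im.shape)
E
```

```text
top white [238.21862734 222.99393989] (array([498.8503418 , 258.40774536]), array([31.00253677, 16.2513752 ]), np.float32(3.0456805)) cap/blue [239.05796731 223.00177744] (array([498.73309326, 255.56921387]), array([49.6022644 , 35.52550888]), np.float32(2.6360257))
side white [283.38439197 231.69950714] (array([497.48007202, 256.31692505]), array([30.86052513, 18.05157661]), np.float32(2.933138)) cap/blue [283.37705668 232.25669499] (array([496.5345459 , 258.03839111]), array([43.18875122, 27.18901825]), np.float32(3.4669225))
tri (array([0.49773899, 0.2577258 , 0.12313647]), np.float64(0.0019231889797171522))
top label [420.9119651  195.68440495] (array([ 584.46594238, -290.67953491]), array([ 89.18445587, 121.97409821]), np.float32(176.20174))
(544, 456, 3)
side label [355.08656846 136.17436802] (array([ 582.87609863, -293.1361084 ]), array([ 93.5171814 , 123.10958099]), np.float32(176.20537))
(296, 480, 3)
```

View pics/m_top.png

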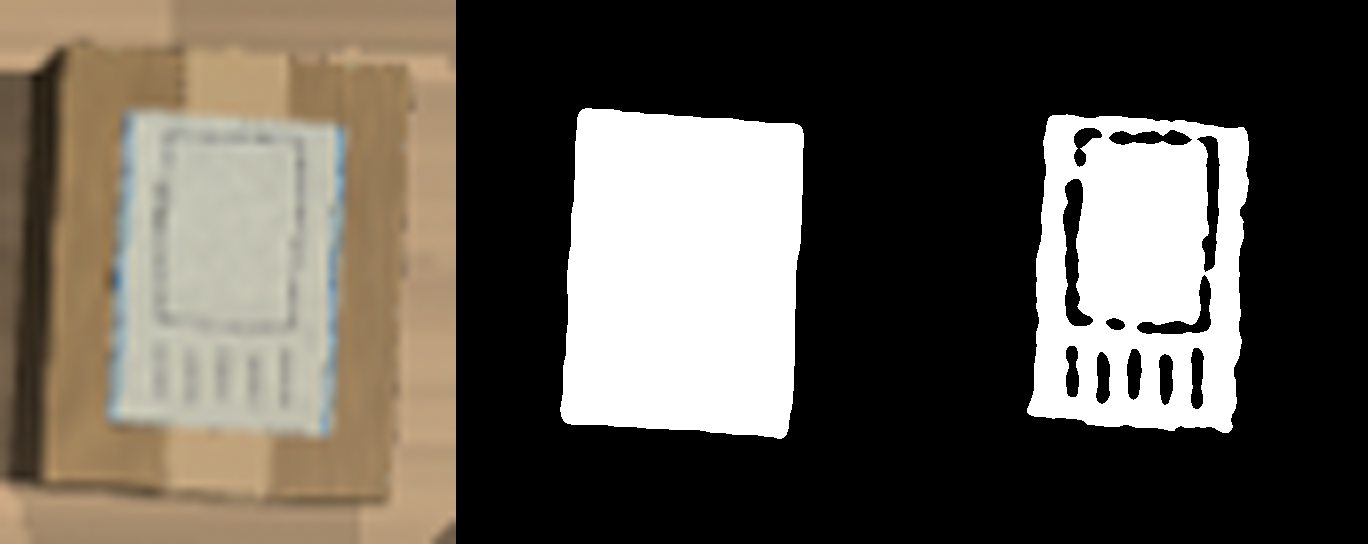

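View pics/m_side.png

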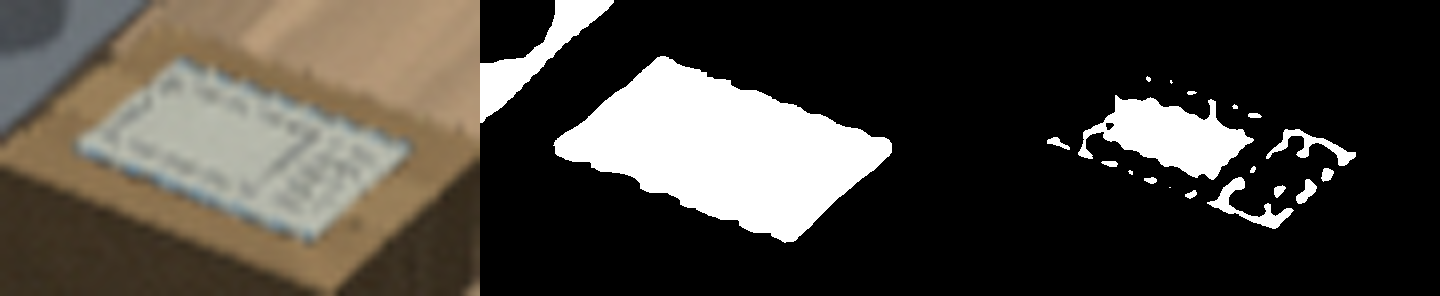

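```bash
python3 - <<'E'
from h import *
from rig import arm
for n,(x0,y0,x1,y1),poly in(("top",(393,162,450,230),[(150,124),(312,132),(302,340),(146,330)]),("side",(325,118,385,155),[(178,68),(323,122),(258,195),(100,140)])):
    c=arm.get_calibration(n);im=cv2.imread(f"pics/{n}0.png")[y0:y1,x0:x1]
    g=cv2.cvtColor(cv2.resize(im,None,fx=8,fy=8,interpolation=cv2.INTER_CUBIC),6)
    k=np.zeros_like(g);cv2.fillPoly(k,[np.array(poly)],255)
    bh=cv2.morphologyEx(g,cv2.MORPH_BLACKHAT,np.ones((31,31)))
    m=((bh>18)&(k>0))
    v,u=np.nonzero(m);P=np.array([plane(c,((a+.5)/8-.5+x0,(b+.5)/8-.5+y0),.076)[:2] for a,b in zip(u[::3],v[::3])],np.float32)*1000
    # rotate by label yaw, edge medians
    t=np.radians(-3.8);R=np.array([[np.cos(t),-np.sin(t)],[np.sin(t),np.cos(t)]])
    Q=P@R;q=np.median(Q,0);lo=np.percentile(Q,1,axis=0);hi=np.percentile(Q,99,axis=0);mid=(lo+hi)/2
    E=[]
    for i in(0,1):
        o=1-i;core=abs(Q[:,o]-mid[o])<(22 if i==0 else 30)*1  # edges crossing axis i
        e=[]
        for s in(-1,1):
            sel=Q[core&(s*(Q[:,i]-mid[i])>(22 if i==1 else 30)-4)]
            sl=np.polyfit(sel[:,o],sel[:,i],1)[0];e.append(np.median(sel[:,i]));print(n,i,s,len(sel),"slope deg",np.degrees(np.arctan(sl))*(1 if i else -1))
        E.append(e)
    E=np.array(E);print(n,"sizes",E[:,1]-E[:,0],"centre",R@E.mean(1),"hull rect",cv2.minAreaRect(P))
    vis=cv2.cvtColor(g,8);vis[m]=(0,0,255);cv2.imwrite(f"pics/b_{n}.png",vis)
E
```

```text
top 0 -1 180 slope deg -1.0211676036466384
top 0 1 245 slope deg 1.637806747821973
top 1 -1 485 slope deg -0.8383479497572821
top 1 1 642 slope deg 0.5041534679059443
top sizes [72.38334128 52.65177405] centre [ 600.27165744 -291.86282148] hull rect ((600.3836059570312, -291.3343505859375), (59.78513717651367, 77.4521713256836), 87.47126007080078)
side 0 -1 168 slope deg 6.083422960773976
side 0 1 103 slope deg -1.5029441548258975
side 1 -1 251 slope deg -0.9091760795144497
side 1 1 237 slope deg -0.8318318187365524
side sizes [71.13706471 52.17000339] centre [ 599.16293159 -294.56784975] hull rect ((599.1550903320312, -295.23828125), (60.134254455566406, 76.58350372314453), 88.08956909179688)
```

View pics/b_top.png

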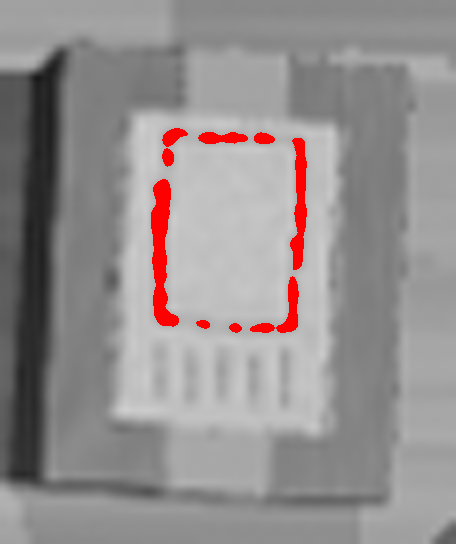

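```bash
python3 - <<'E'
from rig import arm; import numpy as np
print(arm.current_tool_rot())
for p,y in(((0.498,.2575),3),((0.6,-.292),-3.8)):
  for add in (90,-90):
    a=np.radians(y+add);R=np.array([[np.cos(a),np.sin(a),0],[np.sin(a),-np.cos(a),0],[0,0,-1]])
    print(p,add,R[:,1].round(2),arm.solve_ik([*p,.25],R))
  for add in (0,180):
    a=np.radians(y+add);R=np.array([[np.cos(a),np.sin(a),0],[np.sin(a),-np.cos(a),0],[0,0,-1]])
    print(p,add,R[:,1].round(2),arm.solve_ik([*p,.25],R))
E
```

```text
[[ 8.94345933e-01  4.47375893e-01 -4.02673141e-04]
 [ 4.47376064e-01 -8.94345363e-01  1.01415675e-03]
 [ 9.35804260e-05 -1.08715329e-03 -9.99999405e-01]]
(0.498, 0.2575) 90 [1.   0.05 0.  ] [ 2.12395045e+01  2.11149574e+01  8.34315219e+01 -2.54444375e-14
  7.54535206e+01  1.82395045e+01]
(0.498, 0.2575) -90 [-1.   -0.05  0.  ] [ 2.12395045e+01  2.11149574e+01  8.34315219e+01 -2.54444375e-14
  7.54535206e+01 -1.61760496e+02]
(0.498, 0.2575) 0 [ 0.05 -1.    0.  ] [ 2.12395045e+01  2.11149574e+01  8.34315219e+01 -2.54444375e-14
  7.54535206e+01  1.08239504e+02]
(0.498, 0.2575) 180 [-0.05  1.    0.  ] [ 2.12395045e+01  2.11149574e+01  8.34315219e+01 -2.54444375e-14
  7.54535206e+01 -7.17604955e+01]
(0.6, -0.292) 90 [ 1.   -0.07  0.  ] [-3.10749981e+01  3.01931505e+01  6.77317378e+01 -2.54444375e-14
  8.20751117e+01 -2.72749981e+01]
(0.6, -0.292) -90 [-1.    0.07  0.  ] [-3.10749981e+01  3.01931505e+01  6.77317378e+01 -2.54444375e-14
  8.20751117e+01  1.52725002e+02]
(0.6, -0.292) 0 [-0.07 -1.    0.  ] [-3.10749981e+01  3.01931505e+01  6.77317378e+01 -2.54444375e-14
  8.20751117e+01  6.27250019e+01]
(0.6, -0.292) 180 [0.07 1.   0.  ] [-3.10749981e+01  3.01931505e+01  6.77317378e+01 -2.54444375e-14
  8.20751117e+01 -1.17274998e+02]
```

```bash
cat >> h.py <<'E'
def rot(y,add=90):
    a=np.radians(y+add);return np.array([[np.cos(a),np.sin(a),0],[np.sin(a),-np.cos(a),0],[0,0,-1]])
def snap(arm,n,name):
    im=arm.snapshot(n)[:,:,::-1].copy();cv2.imwrite(f"pics/{name}.png",im);return im
E
python3 - <<'E'
from h import *
from rig import arm
c=arm.get_calibration("top")
P=np.array([plane(c,((u+.5)/7-.5+215,(v+.5)/7-.5+195),.014) for u,v in((77,107),(262,43),(330,270),(150,328))])
print(P.round(4),P.mean(0),np.linalg.norm(P-np.roll(P,-1,0),axis=1))
R=rot(3)
p=arm.current_ee_pos();print(p)
arm.move_l([p[0],p[1],.32],feed=.25)
arm.move_to([.498,.2575,.30],R)
arm.move_l([.498,.2575,.17],feed=.2)
snap(arm,"top","top1");snap(arm,"side","side1");print(arm.current_t(),arm.current_ee_pos(),arm.current_force())
E
```

```text
[[0.5422 0.3249 0.014 ]
 [0.572  0.2392 0.014 ]
 [0.4677 0.2063 0.014 ]
 [0.4407 0.2892 0.014 ]] [0.50566718 0.26490136 0.014     ] [0.09072015 0.10934171 0.08714683 0.10757899]
[ 0.27947392 -0.55866131  0.21340162]
4.5417 [0.49883245 0.2577484  0.17132339] [ 0.74537593  0.21912327 -0.36413883]
```

View pics/side1.png

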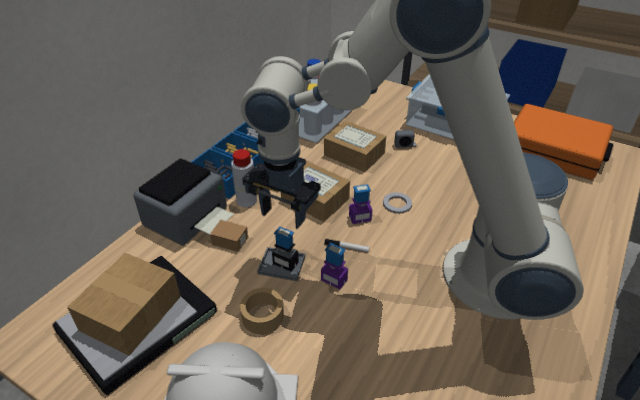

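The open jaws straddle the stamp (grip at about (284,240)) along its long side, clear of the look-alikes. The rest measures about 109 x 89 mm, which matches. I'll descend and grip.

```bash
python3 - <<'E'
from h import *
from rig import arm
arm.move_l([.498,.2575,.0795],feed=.06);arm.sleep(.3)
print(arm.current_ee_pos(),arm.current_force())
arm.grip(.035);arm.sleep(.3)
print(arm.current_width(),arm.current_ee_pos(),arm.current_force())
arm.move_l([.498,.2575,.15],feed=.06);arm.sleep(.3)
print(arm.current_t(),arm.current_width(),arm.current_ee_pos(),arm.current_force(),arm.current_torque())
a=snap(arm,"top","top2");b=snap(arm,"side","side2")
cv2.imwrite("pics/z3.png",cv2.resize(b[170:280,230:340],(600,600),interpolation=cv2.INTER_CUBIC))
E
```

```text
[0.49807206 0.25751149 0.07960606] [-0.59233415 -0.13485736  0.47922242]
0.041876785730897946 [0.49794126 0.25749251 0.07942907] [ 0.94887194 -0.05616136 -1.11227604]
9.2333 0.041960526711760135 [0.49791849 0.25747279 0.1498252 ] [-0.38843923  0.11035756 -1.63999335] [-0.01284909 -0.09183754  0.03645069]
```

View pics/z3.png

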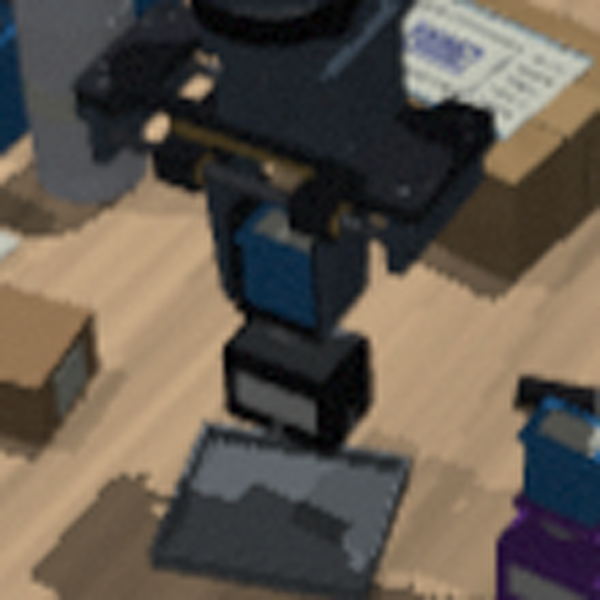

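Width is 42 mm, about 1.7 N of weight is carried, and the stamp hangs upright over its empty rest. Next I'll carry it over the empty box.

```bash
python3 - <<'E'
from h import *
from rig import arm
arm.move_l([.498,.2575,.30],feed=.15)
R=rot(-3.8)
arm.move_l([.5998,-.293,.30],R,feed=.15)
arm.move_l([.5998,-.293,.167],feed=.08);arm.sleep(.5)
print(arm.current_t(),arm.current_width(),arm.current_ee_pos())
f=[]
for i in range(20):
    f.append(arm.current_force());arm.sleep(.02)
f=np.array(f);print(f.mean(0),f.std(0),arm.current_t())
a=snap(arm,"top","top3");b=snap(arm,"side","side3")
cv2.imwrite("pics/z4.png",np.hstack([cv2.resize(a[155:235,380:460],(400,400),interpolation=2),cv2.resize(b[85:175,305:395],(400,400),interpolation=2)]))
E
```

```text
16.675 0.04192141840154536 [ 0.59980368 -0.29297581  0.16701951]
[ 0.01867381 -0.11268721 -1.98777914] [0.50618913 0.44649486 0.53393853] 17.0083
```

View pics/z4.png

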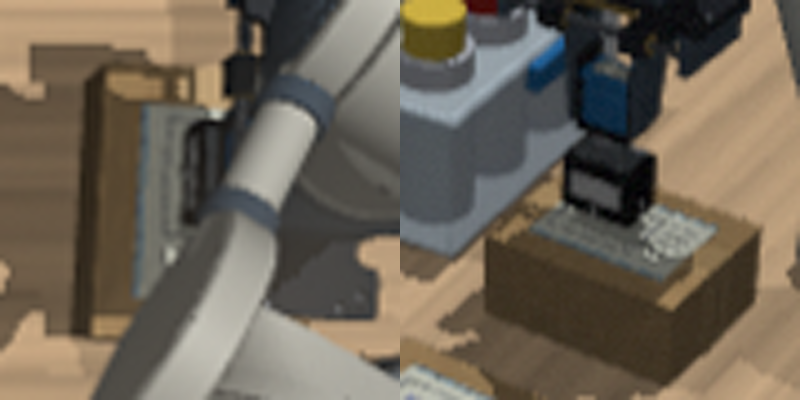

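Side view: foot at about (610,200) in the zoom, over the box end of the label and parallel to it. The top view is partly hidden by the arm. Next is the force-guarded press.

```bash
cat > press.py <<'E'
from h import *
from rig import arm
x,y=.5998,-.293
def F(n=8,dt=.01):
    a=[]
    for i in range(n): a.append(arm.current_force()); arm.sleep(dt)
    return np.mean(a,0)
F0=F(30);print("tare",F0)
arm.move_l([x,y,.1540],feed=.02);arm.sleep(.2)
z=.1540;log=[];zc=None;Nb=None;base=None
while True:
    step=.0003 if Nb is None else .0001
    z-=step;arm.move_l([x,y,z],feed=.005)
    f=F()-F0;N=f[2];log.append((z,N))
    if zc is None and N>4: zc=z;print("spring contact z",z,N,arm.current_t())
    if zc is not None and zc-z>.0015:
        if base is None: base=np.mean([n for q,n in log if q<zc-.0005]);
        exp=base+150*(zc-.001-z)
        if Nb is None and N>exp+1.2: Nb=exp;print("bottoming z",z,N,exp)
    if N>=(18 if Nb is None else min(Nb+10,19.5)): break
    if z<.1515-.0225 or N>19: print("STOP");break
print("z",z,"N",N,arm.current_t())
h=[]
for i in range(12): h.append((F(8)-F0)); 
h=np.array(h);print("hold",h[:,2].round(1),h.mean(0).round(2),arm.current_ee_pos(),arm.current_torque(),arm.current_t(),arm.current_width())
print([(round(q*1e3,1),round(n,1)) for q,n in log])
E
python3 press.py
```

```text
tare [ 0.06207249  0.00526172 -1.95725734]
spring contact z 0.15100000000000005 7.00692413892085 21.525
bottoming z 0.1375000000000003 12.107806907388222 8.915042335596354
z 0.13620000000000043 N 19.364810464914704 39.8917
hold [19.3 19.3 19.4 19.6 19.5 19.4 19.3 19.7 19.2 19.7 19.4 19.1] [-0.97  2.33 19.41] [ 0.60024856 -0.29316425  0.13734722] [0.48734831 0.44602316 0.04301293] 40.6917 0.0417204975710234
[(153.7, np.float64(-0.0)), (153.4, np.float64(0.1)), (153.1, np.float64(-0.0)), (152.8, np.float64(0.2)), (152.5, np.float64(0.3)), (152.2, np.float64(-0.2)), (151.9, np.float64(0.1)), (151.6, np.float64(-0.1)), (151.3, np.float64(2.8)), (151.0, np.float64(7.0)), (150.7, np.float64(7.3)), (150.4, np.float64(6.9)), (150.1, np.float64(7.3)), (149.8, np.float64(6.8)), (149.5, np.float64(7.1)), (149.2, np.float64(7.1)), (148.9, np.float64(7.0)), (148.6, np.float64(6.9)), (148.3, np.float64(6.9)), (148.0, np.float64(7.2)), (147.7, np.float64(7.3)), (147.4, np.float64(7.8)), (147.1, np.float64(7.1)), (146.8, np.float64(7.6)), (146.5, np.float64(7.2)), (146.2, np.float64(7.2)), (145.9, n
[... 397 characters left out ...]
64(8.1)), (141.1, np.float64(8.2)), (140.8, np.float64(7.8)), (140.5, np.float64(8.3)), (140.2, np.float64(8.5)), (139.9, np.float64(8.4)), (139.6, np.float64(8.3)), (139.3, np.float64(8.2)), (139.0, np.float64(8.3)), (138.7, np.float64(8.4)), (138.4, np.float64(8.7)), (138.1, np.float64(9.3)), (137.8, np.float64(10.0)), (137.5, np.float64(12.1)), (137.4, np.float64(12.5)), (137.3, np.float64(13.3)), (137.2, np.float64(13.9)), (137.1, np.float64(14.1)), (137.0, np.float64(14.7)), (136.9, np.float64(15.2)), (136.8, np.float64(15.8)), (136.7, np.float64(16.5)), (136.6, np.float64(17.0)), (136.5, np.float64(17.7)), (136.4, np.float64(18.0)), (136.3, np.float64(18.7)), (136.2, np.float64(19.4))]
```

The handle bottomed after a stroke of about 13 mm. The push held at 19.4 N, so about 10 N on the die, for more than 0.8 s. Now I'll lift off and take it back.

```bash
python3 - <<'E'
from h import *
from rig import arm
x,y=.5998,-.293
arm.move_l([x,y,.156],feed=.012)
arm.move_l([x,y,.30],feed=.12)
a=snap(arm,"top","top4");b=snap(arm,"side","side4")
tx,ty=.502,.261
arm.move_l([tx,ty,.30],rot(3),feed=.15)
arm.move_l([tx,ty,.10],feed=.12);arm.sleep(.3)
a=snap(arm,"top","top5");c=snap(arm,"side","side5")
f=np.mean([(arm.current_force(),arm.sleep(.01))[0] for i in range(20)],0)
print(arm.current_t(),arm.current_ee_pos(),f,arm.current_width())
cv2.imwrite("pics/z5.png",np.hstack([cv2.resize(b[85:175,305:395],(400,400),interpolation=2),cv2.resize(c[200:290,240:330],(400,400),interpolation=2)]))
E
```

```text
50.225 [0.50201847 0.26100925 0.10004054] [-0.08270413 -0.02933433 -2.0282774 ] 0.041552029185507225
```

View pics/z5.png

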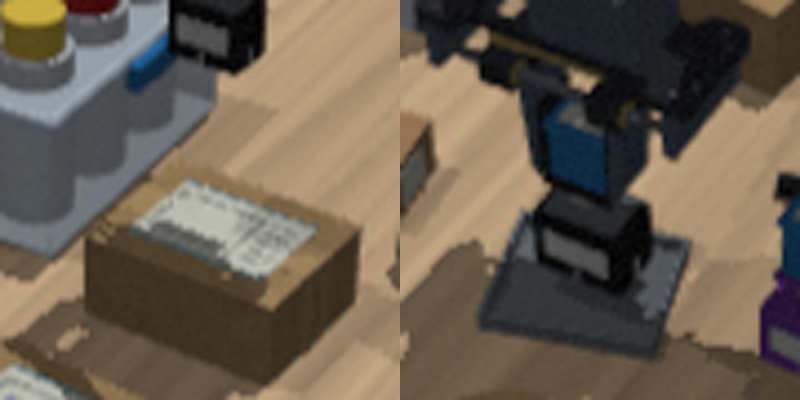

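Left: the carton hasn't moved, and no ink shows on the label, which may simply not be rendered. Right: the stamp hangs upright inside the rest's walls. I'll set it down.

```bash
python3 - <<'E'
from h import *
from rig import arm
tx,ty=.502,.261
F=lambda n=8:np.mean([(arm.current_force(),arm.sleep(.01))[0][2] for i in range(n)])
f0=F(20)
arm.move_l([tx,ty,.0815],feed=.04);arm.sleep(.2);print(F()-f0)
z=.0815
while z>.0775:
    z-=.0004;arm.move_l([tx,ty,z],feed=.005);d=F()-f0
    if d>1.2:break
print("touch",z,d)
arm.grip(.060);arm.sleep(.4)
print(arm.current_width(),arm.current_t())
arm.grip(.085)
arm.move_l([tx,ty,.16],feed=.08);arm.move_l([tx,ty,.25],feed=.25)
a=snap(arm,"top","top6");c=snap(arm,"side","side6");print(arm.current_t())
cv2.imwrite("pics/z6.png",np.hstack([cv2.resize(c[115:265,250:400],(400,400),interpolation=2),cv2.resize(c[200:290,240:330],(400,400),interpolation=2)]))
E
```

```text
-0.24824550503764709
touch 0.07910000000000002 2.421241436035648
0.059887736008816465 54.05
56.3917
```

View pics/z6.png

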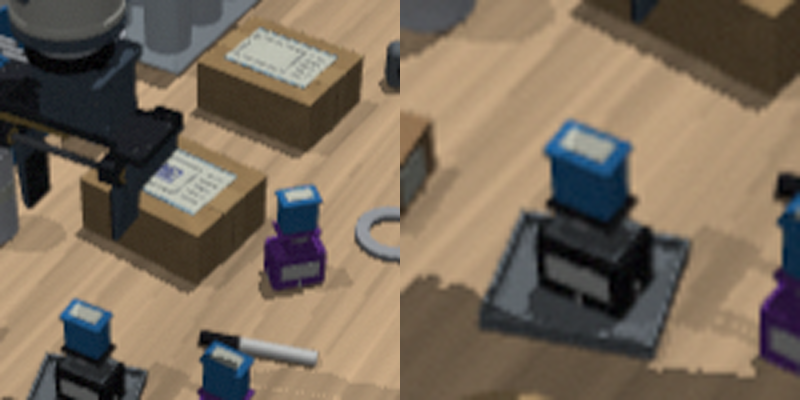

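```bash
python3 -c "
from rig import arm
arm.sign_off();print(arm.current_t())"
```

```text
the job is handed in; nothing more can be done
the job is handed in; nothing more can be done
```

I stamped the empty-box carton and set the stamp back in its rest, then handed the job in at about 56.5 s. By the force readings it was a full print, but I could not confirm ink on the label.

- **Print:** I set the foot down on the measured box centre (0.600, -0.293), turned -3.8° to match the box. The handle bottomed after about 13 mm. I held 19.4 N of push for at least 0.8 s, which puts about 10 N on the die (6 N needed, 15 N blots).
- **Placement check:** The top and side cameras put the box centre within 3 mm of each other. The top view was partly blocked by the arm at the press, so there I relied on the side view.
- **Return:** The last side picture shows the stamp upright in its rest, with the handle up and the gripper clear above it. I aimed it about 5 mm from the rest's measured centre. By eye, the cartons and the items in view look unmoved.
- **Not confirmed:** The pictures show no ink on the newly stamped label. The simulator may simply not draw it.

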